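Clear the tin off the touch-latch lid and pop the lid

ROBOT

A 6-joint arm with a two-finger parallel gripper is mounted at the origin on the work surface. World frame = base frame: x ahead of the robot, y to its left, z up, the work surface at z = 0. Lengths are in m, angles in rad, forces in N, time in s.
With the tool pointing down it reaches from about 0.375 to 0.975 m from the base axis. Payload 3.8 kg.
Tool frame: the origin (TCP) lies on the centre line of the jaws, within the pads' length; the fingertips stand 17 mm ahead of it and the grasp point (between the pads) lies 2 mm behind it (bot.tip_extent is the distance from the TCP to the fingertips, in m); z points along the fingers, y is the line along which they close (so a half turn about z gives the same grasp; the last joint's range is limited). The gripper opens to 85 mm and grips with 20 to 120 N. Pads are 22 mm wide; open, the fingers measure 114 mm over their backs; the gripper's body (76 mm by 85 mm) begins 54 mm behind the grasp point. The pads swing forward as they close: fully open they stand 13 mm farther back than shut.
Start: joints at [1.254, 0.264, 1.604, -0, 1.274, -0.037], TCP at [0.186, 0.649, 0.248] pointing down, gripper open.
Joint ranges: [-2.63, 2.63], [-0.94, 2.18], [0.31, 2.57], [-1.31, 4.45], [0, 2.66], [-2.55, 2.55]. Speed limits (rad/s): [2.57, 2.57, 3.14, 3.14, 3.14, 3.14].

INTERFACE

Orientations are given as a rotation vector (axis times angle).
In Python, from workcell import readout, read_camera, finish_job, bot gives the robot as it stands.
- The arm moves only by the tool jog_arm, never from a script. Its argument "deltas" is one flat list of numbers, 7 for each row, row after row: the shift along the tool's x, y, z in m, then the turn, a rotation vector about the tool's x, y, z in degrees, then the gripper command: -1 is shut, 1 is fully open, values between are in proportion. A call has 1 to 8 rows; each row is the pose to reach, as a shift and turn from the pose commanded when the call began, along the tool's axes at that moment; what a row does not reach only later rows make up. A row lasts 1/10 s, in which the tool goes at most 50 mm and 8.59 degrees, less where a joint would pass 70% of its speed; a pose out of reach is approached as far as the arm can. A call with a gripper value outside its range is refused whole. The fingers move at their own pace and stop on an object; "squeeze" is the grip in N (left out, the last holds). Time passes only in rows, so rows that repeat a pose let the fingers close. It gives the time, the measured TCP pose, the force, the opening and the grip force at its end, in the units of the state.
- readout.read_state(): the state, without advancing time (a new reading comes with each control period).
- read_camera(name): name is "scene" or "top" or "wrist"; returns a dict with "color" (384x512x3 uint8, blue, green, red), "fx", "fy", "cx", "cy" (pixels), "dist" ([k1, k2, p1, p2, k3] as OpenCV has them; the pictures are not rectified), "origin" and "attitude" of the camera in the world. Camera axes: x right, y down, z forward; pixel columns grow to the right and rows downward; lengths in m; the calibration is good to about 2 mm. A picture is of the moment at which its call begins. There is no depth.
- finish_job(): hands the job in; it is judged then, once.
The state is a dict: "time": time; "q": joint angles; "joint_vel": joint speeds; "joint_torque": joint torques, N m; "tool_pos": TCP position; "tcp_rot": TCP orientation; "wrist_force": force on the tool from outside, world axes, zero at the start; "torque": the same for the moment, N m; "width": opening from 0.0 (shut) to 1.0 (fully open); "grip_force": force on a finger pad.
Only numpy, scipy, OpenCV 4.12 (cv2) and the standard library are available. Lean on these libraries where they do the work, as an engineer would, in place of code of your own. Each camera call takes 0.05 s, during which the arm holds its last target. There are 200 camera calls.

TASK

A flat metal shoe-wax tin is lying on the push-to-open lid in the top of the white shelf unit. Without picking it up, push the tin off the lid, over the deck edge and down the birch chute into the walnut tray; then press the lid down near its free edge until its spring catch lets go, and back off upwards so that the lid springs ajar and stays ajar. Lift nothing, do not release the lid before the tin is in the tray, and leave the other things where they are.

Things in the scene. Friction and masses are not known exactly. Their poses are not given: they have to be found in the camera images.
- tin_center (a point): Centre of the rectangular shoe-wax tin (bare aluminium, paper label on top), 58 x 84 x 28 mm (its own x, y, z), about 0.12 kg, lying loose and flat on the lid, its long side roughly along the way to the chute. Origin at mid-height, 14 mm above the lid.
- chute_top (a point): Middle of the deck edge where the chute begins, on the level deck, 140 mm above the table; axes as unit. The slippery birch chute falls 39 degrees from here: 155 mm along -y and 124 mm down to the tray floor, 130 mm clear width between side rails 22 mm high. A thing whose centre has passed this edge by a centimetre or more slides down by itself.
- unit: The fixed white shelf unit with deck, lid, chute and tray. Origin on the table under the lid's centre; +x towards the lid's hinge, -y down the chute, z up. Deck level, 140 mm above the table, x -110 to +110 mm, y -100 (chute edge) to +170 mm; the lid lies flush in it, centred on the origin.
- tray_in (a point): Centre of the inner floor of the walnut tray at the foot of the chute, 7 mm above the table; same axes as chute_top, 240 mm from it along -y. Inside 151 mm (x), and from the foot of the chute at y = +85 mm to the end wall at y = -90 mm; three walls 41 mm high, open towards the chute. Smooth floor. Fixed to the unit.
- lid_press (a point): Press mark on the lid: thin 22 mm dark ring on the top face, mid-width, 32 mm in from the free (-x) edge and 92 mm from the hinge; it moves with the lid. The lid is a wooden panel 124 x 124 mm, flush with the deck, 2 mm gap around. Pressed down here it gives at about 5 to 7 N; the catch lets go after 3 to 4 mm; hard stop at about 6.5 mm.
- lid (a joint): Lid angle, rad: 0 shut and flush, slightly negative (to -0.07) while pressed in, positive as the free (-x) edge rises. Once released it follows the withdrawing finger up and stops at 0.42 (the press mark then about 38 mm higher); it does not latch again. The tin's weight alone does not release it.
- shoe_tree: Bystander: sprung beech shoe tree, 240 x 70 x 45 mm, on the table at the unit's hinge side (+x). Origin under its middle.
- heel_grip: Bystander: blue U-shaped heel grip, 44 x 56 x 6 mm, lying on the deck at its -x, +y corner, about 78 mm to -x and 230 mm to +y of chute_top. Origin underneath.
- shoehorn: Bystander: bone-white plastic shoehorn, 195 x 42 x 6 mm, flat on the table beyond the unit's +y end. Origin underneath.
- key: Bystander: brass door key, 65 x 24 x 5 mm, lying on the deck beside the lid's hinge edge, lengthwise along it. Origin underneath.
- polish_tin: Bystander: round steel polish tin, 74 mm across, 25 mm high, on the table on the +x side of the chute. Origin underneath.
- spray: Bystander: small bottle, 40 mm across, 120 mm high, on the table on the +x side of the chute. Origin underneath.
- tin: The shoe-wax tin itself; origin at the centre of its underside.

How it is judged:
By the outcome, as a careful person would: the job done as asked, in the order asked, and still so for the second after the job is handed in, with the robot touching nothing.
It also fails if it takes over 40 s, if anything falls off the work surface, if the arm or the gripper's body presses on something with over 40 N, if the wrist force passes 120 N, or if a joint passes its speed limit or range.

## Working session

There is one attempt and no reset: what is moved stays moved. The work goes in short steps, Python scripts to look and compute and a tool call to move; the robot and the scene stay as the last step left them, time stands still between calls to the robot, and variables do not carry over. Pictures are saved under pics/ and viewed, at most 10 in all, crops included, and the job is handed in when it is done.

Besides the shell and the picture viewer there is one more tool, called after "Emit:" as a command line: name --argument value ..., lists and objects as JSON in quotes. jog_arm: Moves the arm, as the interface text tells. Its arguments: {"type":"object","properties":{"deltas":{"type":"array"},"squeeze":{"type":"number"}},"required":["deltas"]}

```bash
mkdir -p pics; ls
cat > h.py <<'E'
import numpy as np, cv2
from scipy.spatial.transform import Rotation as R
from workcell import readout, read_camera, finish_job, bot
def ray(c,px):
    K=np.array([[c['fx'],0,c['cx']],[0,c['fy'],c['cy']],[0,0,1]])
    u=cv2.undistortPoints(np.array(px,float).reshape(-1,1,2),K,np.array(c['dist'],float)).reshape(-1,2)
    A=np.array(c['attitude'],float)
    A=A if A.shape==(3,3) else R.from_rotvec(A).as_matrix()
    return np.array(c['origin']),np.c_[u,np.ones(len(u))]@A.T
def onplane(c,px,z):
    o,d=ray(c,px); return o+d*((z-o[2])/d[:,2])[:,None]
E
python3 - <<'E'
from h import *
import pickle
cs={n:read_camera(n) for n in('scene','top')}
pickle.dump(cs,open('c0.pkl','wb'))
for n,c in cs.items():
    cv2.imwrite(f'pics/{n}0.png',c['color']); print(n,c['origin'],c['attitude'])
print(readout.read_state())
E
```

```text
pics
scene [1.3763817  0.23646453 0.96215952] [-1.6089062  -1.97875084  0.81257584]
top [0.45410009 0.0542586  1.02407428] [-2.11710559  2.1582157  -0.14465357]
{'time': 0.1, 'q': array([ 1.25409054e+00,  2.64675754e-01,  1.60527408e+00, -3.63725743e-07,
        1.27368964e+00, -3.69186964e-02]), 'joint_vel': array([-1.23796161e-04, -4.49894532e-04, -2.54736768e-03,  2.12003803e-04,
       -5.03757894e-04,  3.46893962e-05]), 'joint_torque': array([ 3.76302514e-04, -5.16711187e+01, -3.68587089e+01, -1.36357741e-06,
        6.31073141e-03,  1.13419392e-05]), 'tool_pos': array([0.18621671, 0.64814013, 0.24706808]), 'tcp_rot': array([-0.43800592, -3.11054423,  0.00316475]), 'wrist_force': array([ 0.03596729, -0.24134681,  0.12920745]), 'torque': array([ 0.01684009, -0.01022548, -0.02198448]), 'grip_force': 0.0, 'width': 1.0006992214025052}
```

View pics/top0.png

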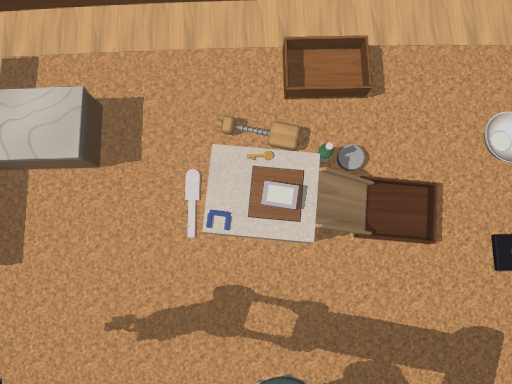

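View pics/scene0.png

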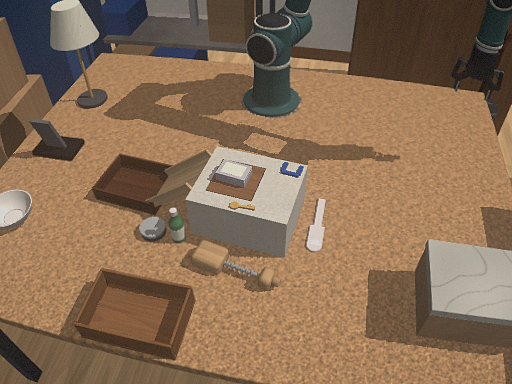

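The top view shows the white deck with corners (213,145), (321,153), (316,242) and (204,234). The lid is around (276,194) with the tin on it at about (280,195), and the chute and tray run to image right. The key sits at (260,156) and the heel grip at (219,219).

```bash
python3 - <<'E'
from h import *
import pickle
c=pickle.load(open('c0.pkl','rb'))['top']; im=c['color']
hsv=cv2.cvtColor(im,cv2.COLOR_BGR2HSV)
S=hsv[...,1].astype(int);V=hsv[...,2]
roi=np.zeros(S.shape,np.uint8); roi[140:248,200:328]=1
def rect(mask,z,name,hull=True):
    cn,_=cv2.findContours(mask.astype(np.uint8),cv2.RETR_EXTERNAL,cv2.CHAIN_APPROX_NONE)
    k=max(cn,key=cv2.contourArea)[:,0,:]
    p=onplane(c,k,z)[:,:2]
    (cx,cy),(w,h),a=r=cv2.minAreaRect((p*1000).astype(np.float32))
    print(name,len(k),np.round([cx,cy,w,h,a],1)); print(cv2.boxPoints(r).round(0).tolist())
for px in [(230,170),(310,200),(255,195),(280,195),(265,195),(298,196)]: print(px,hsv[px[1],px[0]])
rect((S<60)&(V>120)&(roi>0),.14,'deck')
lid=np.zeros_like(roi); lid[160:226,244:308]=1
deckm=(S<60)&(V>110)
rect((S>95)&(lid>0),.14,'lid')
tin=np.zeros_like(roi); tin[176:214,257:303]=1
rect((S<90)&(tin>0),.168,'tin')
E
python3 -c "
import cv2
a=cv2.imread('pics/top0.png')[135:250,195:330]
cv2.imwrite('pics/crop0.png',cv2.resize(a,None,fx=5,fy=5,interpolation=cv2.INTER_CUBIC))"
```

```text
(230, 170) [ 15  31 200]
(310, 200) [ 14  30 202]
(255, 195) [ 12 128 134]
(280, 195) [ 27  12 208]
(265, 195) [167  19 187]
(298, 196) [ 12 114  98]
deck 399 [587.2  42.5 270.7 231.5  83.6]
[[457.0, -79.0], [687.0, -105.0], [717.0, 164.0], [487.0, 190.0]]
lid 196 [579.2   8.7 123.4 123.8  83.5]
[[511.0, -46.0], [634.0, -60.0], [648.0, 63.0], [525.0, 77.0]]
tin 115 [571.1   1.1  84.6  60.6  80.1]
[[534.0, -35.0], [594.0, -46.0], [608.0, 37.0], [549.0, 48.0]]
```

View pics/crop0.png

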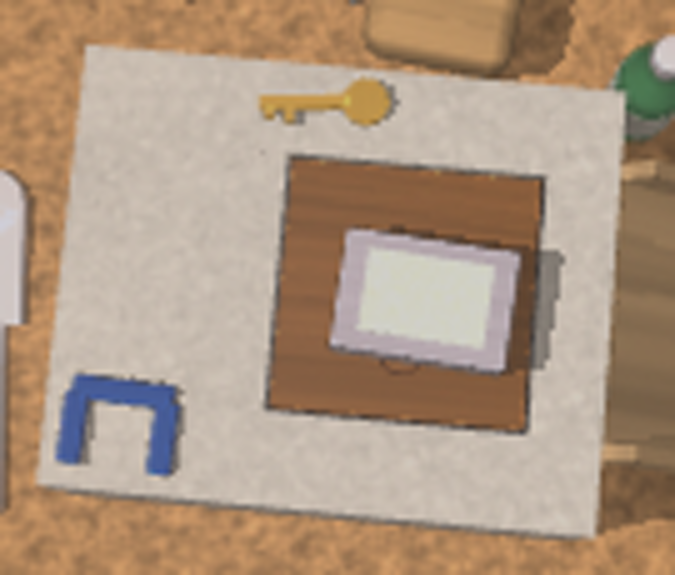

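The crop shows the tin skewed slightly on the lid. The press ring peeks out at its lower edge, about crop (400,365). From the fit, the lid centre is at (579, 9) mm with unit yaw -6.5°, and the tin is at unit (-7, -8.5).

```bash
cat >> h.py <<'E'
U0=np.array([.5793,.0087]); YAW=np.radians(-6.5)
c_,s_=np.cos(YAW),np.sin(YAW)
def w(ux,uy): return U0+np.array([[c_,-s_],[s_,c_]])@np.array([ux,uy])
def go(ux,uy,z,psi=None):
    """shift (tool axes, mm) & turn (deg) to reach unit xy, TCP height z, tool y along unit x, tool down"""
    st=readout.read_state(); T=R.from_rotvec(st['tcp_rot'])
    sh=T.inv().apply(np.r_[w(ux,uy),z]-st['tool_pos'])
    best=None
    for sg in(1,-1):
        y=sg*np.array([c_,s_,0]); zz=np.array([0,0,-1.]); G=R.from_matrix(np.c_[np.cross(y,zz),y,zz])
        r=(T.inv()*G).as_rotvec(degrees=True)
        if best is None or np.linalg.norm(r)<np.linalg.norm(best): best=r
    dj=T.inv().apply(np.array([[-s_*-1*-1,-c_*1,0],[c_,s_,0]]))
    print('to',(ux,uy,z),'shift',np.round(sh,4),'turn',best.round(1),'tip',bot.tip_extent)
    print('unit -y in tool',T.inv().apply([s_,-c_,0]).round(3),'unit x',T.inv().apply([c_,s_,0]).round(3))
E
python3 - <<'E'
from h import *
go(-.007,.062,.247); print(w(-.007,.062),R.from_rotvec(readout.read_state()['tcp_rot']).as_matrix().round(3))
E
```

```text
to (-0.007, 0.062, 0.247) shift [-0.5372 -0.446   0.0009] turn [-0.1  0.1 80.5] tip 0.017
unit -y in tool [-0.166 -0.986  0.002] unit x [-0.986  0.166 -0.   ]
[0.5793636  0.07109388] [[-0.961  0.276 -0.001]
 [ 0.276  0.961 -0.002]
 [ 0.    -0.002 -1.   ]]
```

Emit:
jog_arm --deltas '[-0.537,-0.446,0,0,0,80.5,-0.2,-0.537,-0.446,0,0,0,80.5,-0.2,-0.537,-0.446,0,0,0,80.5,-0.2,-0.537,-0.446,0,0,0,80.5,-0.2,-0.537,-0.446,0,0,0,80.5,-0.2,-0.537,-0.446,0,0,0,80.5,-0.2,-0.537,-0.446,0,0,0,80.5,-0.2,-0.537,-0.446,0,0,0,80.5,-0.2]'

```text
time: 0.9
tool_pos: [0.412, 0.3162, 0.248]
tcp_rot: [-2.125, -2.314, 0.0]
wrist_force: [0.4, 0.3, -0.9]
width: 0.397
grip_force: 0.0
```

Run:
```python
from h import *
go(-.007,.062,.247)
```

```text
to (-0.007, 0.062, 0.247) shift [-0.2584  0.1459  0.001 ] turn [-0.   0.  11.4] tip 0.017
unit -y in tool [-0.98  -0.197  0.   ] unit x [-0.197  0.98  -0.   ]
```

Emit:
jog_arm --deltas '[-0.258,0.146,0,0,0,11.4,-0.2,-0.258,0.146,0,0,0,11.4,-0.2,-0.258,0.146,0,0,0,11.4,-0.2,-0.258,0.146,0,0,0,11.4,-0.2,-0.258,0.146,0,0,0,11.4,-0.2,-0.258,0.146,0,0,0,11.4,-0.2,-0.258,0.146,0,0,0,11.4,-0.2,-0.258,0.146,0,0,0,11.4,-0.2]'

```text
time: 1.7
tool_pos: [0.5803, 0.0735, 0.2475]
tcp_rot: [-2.34, -2.094, 0.002]
wrist_force: [-0.6, 0.1, 0.2]
width: 0.4
grip_force: 0.0
```

Run:
```python
from h import *
go(-.007,.062,.169)
c=read_camera('wrist'); cv2.imwrite('pics/w1.png',c['color'])
```

```text
to (-0.007, 0.062, 0.169) shift [-0.0025 -0.0006  0.0785] turn [-0.1 -0.   0.2] tip 0.017
unit -y in tool [-1.    -0.003 -0.   ] unit x [-0.003  1.    -0.002]
```

View pics/w1.png

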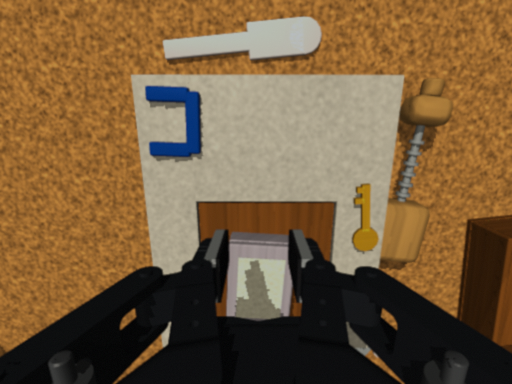

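The wrist view shows the open fingertips at (215,240) and (297,240), straddling the tin's back edge line behind it. The deck behind the lid is free, so I descend behind the tin.

Emit:
jog_arm --deltas '[0,0,0.03,0,0,0,-0.2,0,0,0.06,0,0,0,-0.2,0,0,0.075,0,0,0,-0.2,0,0,0.08,0,0,0,-0.2,0,0,0.08,0,0,0,-0.2,0,0,0.08,0,0,0,-0.2]'

```text
time: 2.35
tool_pos: [0.5812, 0.075, 0.1697]
tcp_rot: [2.336, 2.098, 0.003]
wrist_force: [-0.4, -0.7, 0.8]
width: 0.4
grip_force: 0.0
```

Emit:
jog_arm --deltas '[-0.008,0,0,0,0,0,-0.2,-0.016,0,0,0,0,0,-0.2,-0.024,0,0,0,0,0,-0.2,-0.032,0,0,0,0,0,-0.2,-0.04,0,0,0,0,0,-0.2,-0.048,0,0,0,0,0,-0.2,-0.056,0,0,0,0,0,-0.2,-0.064,0,0,0,0,0,-0.2]'

```text
time: 3.15
tool_pos: [0.5735, 0.0101, 0.1683]
tcp_rot: [-2.338, -2.098, -0.0]
wrist_force: [-0.2, 1.7, 1.1]
width: 0.399
grip_force: 0.8
```

Run:
```python
from h import *
go(-.007,-.08,.167)
c=read_camera('wrist');t=read_camera('top')['color'][100:280,180:450]
cv2.imwrite('pics/w2.png',np.hstack([cv2.resize(c['color'],(400,300)),cv2.resize(t,(400,300))]))
```

```text
to (-0.007, -0.08, 0.167) shift [-0.0808 -0.0015  0.0013] turn [ 0.  -0.   0.3] tip 0.017
unit -y in tool [-1.    -0.005 -0.   ] unit x [-0.005  1.     0.   ]
```

View pics/w2.png

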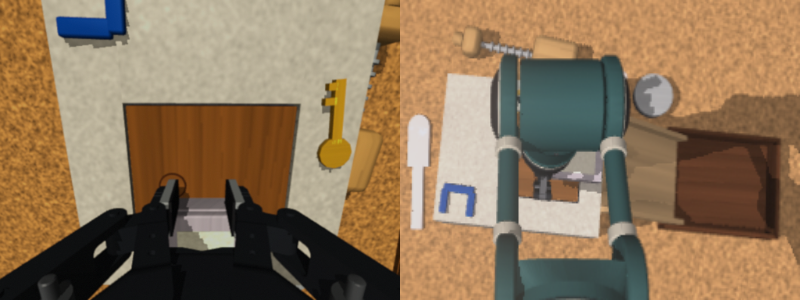

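The wrist view has the ring uncovered at (172,182) and the tin ahead of both fingers. The top view shows the tin at the deck edge, so the push is working and I continue.

Emit:
jog_arm --deltas '[-0.008,0,0,0,0,0,-0.2,-0.016,0,0,0,0,0,-0.2,-0.024,0,0,0,0,0,-0.2,-0.032,0,0,0,0,0,-0.2,-0.04,0,0,0,0,0,-0.2,-0.048,0,0,0,0,0,-0.2,-0.056,0,0,0,0,0,-0.2,-0.064,0,0,0,0,0,-0.2]'

```text
time: 4.05
tool_pos: [0.5667, -0.0534, 0.1685]
tcp_rot: [2.338, 2.098, 0.001]
wrist_force: [0.3, 1.7, 0.8]
width: 0.4
grip_force: 0.6
```

Emit:
jog_arm --deltas '[-0.006,0,0,0,0,0,-0.2,-0.012,0,0,0,0,0,-0.2,-0.016,0,0,0,0,0,-0.2,-0.016,0,0,0,0,0,-0.2,-0.016,0,0,0,0,0,-0.2,-0.016,0,0,0,0,0,-0.2,-0.016,0,0,0,0,0,-0.2]'

```text
time: 4.75
tool_pos: [0.5649, -0.0684, 0.1682]
tcp_rot: [-2.338, -2.099, 0.0]
wrist_force: [-0.3, 0.3, -0.1]
width: 0.4
grip_force: 0.0
```

Emit:
jog_arm --deltas '[0,0,-0.03,0,0,0,-1,0,0,-0.06,0,0,0,-1,0.02,0,-0.07,0,0,0,-1,0.05,0,-0.07,0,0,0,-1,0.082,0,-0.07,0,0,0,-1,0.082,0,-0.07,0,0,0,-1,0.082,0,-0.07,0,0,0,-1]'

```text
time: 5.45
tool_pos: [0.5736, 0.0134, 0.2382]
tcp_rot: [2.336, 2.101, -0.001]
wrist_force: [-0.4, -0.0, 0.2]
width: 0.001
grip_force: 0.0
```

Run:
```python
from h import *
go(-.030,0,.185)
c=read_camera('wrist');t=read_camera('top')['color'][100:280,180:450]
cv2.imwrite('pics/w3.png',np.hstack([cv2.resize(c['color'],(400,300)),cv2.resize(t,(400,300))]))
```

```text
to (-0.03, 0, 0.185) shift [-0.0039 -0.0239  0.0532] turn [-0.   0.   0.4] tip 0.017
unit -y in tool [-1.    -0.008  0.001] unit x [-0.008  1.    -0.   ]
```

View pics/w3.png

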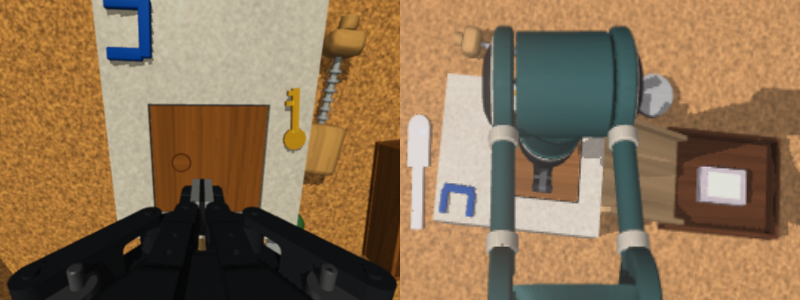

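The tin is lying in the tray, at about (722,185) in the right half. The press ring is at (181,162) in the left half, so I cast a ray to locate it.

Run:
```python
from h import *
c=read_camera('wrist')
p=onplane(c,[(181/.78125,162/.78125)],.14)[0]; print(p, w(-.03,0), np.array([[c_,s_],[-s_,c_]])@(p[:2]-U0))
```

```text
[0.54940594 0.01153106 0.14      ] [0.54949284 0.0120961 ] [-0.03002238 -0.00057124]
```

Emit:
jog_arm --deltas '[-0.004,-0.024,0,0,0,0,-1,-0.004,-0.024,0.03,0,0,0,-1,-0.004,-0.024,0.06,0,0,0,-1,-0.004,-0.024,0.072,0,0,0,-1,-0.004,-0.024,0.072,0,0,0,-1,-0.004,-0.024,0.072,0,0,0,-1]'

```text
time: 6.2
tool_pos: [0.55, 0.011, 0.167]
tcp_rot: [2.338, 2.097, 0.001]
wrist_force: [-0.8, 0.9, 0.1]
width: 0.003
grip_force: 0.0
```

Emit:
jog_arm --deltas '[0,0,0.002,0,0,0,-1,0,0,0.004,0,0,0,-1,0,0,0.006,0,0,0,-1,0,0,0.008,0,0,0,-1,0,0,0.008,0,0,0,-1]'

```text
time: 6.7
tool_pos: [0.5492, 0.0115, 0.158]
tcp_rot: [-2.338, -2.098, 0.001]
wrist_force: [0.2, -0.3, 0.6]
width: -0.002
grip_force: 0.0
```

Emit:
jog_arm --deltas '[0,0,0.001,0,0,0,-1,0,0,0.002,0,0,0,-1,0,0,0.003,0,0,0,-1,0,0,0.004,0,0,0,-1,0,0,0.004,0,0,0,-1]'

```text
time: 7.2
tool_pos: [0.5496, 0.0115, 0.1549]
tcp_rot: [2.338, 2.098, 0.001]
wrist_force: [-1.7, -0.4, 5.0]
width: 0.001
grip_force: 2.7
```

Contact is at 5 N and about 2 mm in, so I press a little further.

Emit:
jog_arm --deltas '[0,0,0.001,0,0,0,-1,0,0,0.002,0,0,0,-1,0,0,0.003,0,0,0,-1,0,0,0.003,0,0,0,-1]'

```text
time: 7.6
tool_pos: [0.5497, 0.0115, 0.1522]
tcp_rot: [2.338, 2.098, 0.001]
wrist_force: [-2.9, 0.3, 7.0]
width: 0.004
grip_force: 3.4
```

Emit:
jog_arm --deltas '[0,0,0.001,0,0,0,-1,0,0,0.001,0,0,0,-1,0,0,-0.004,0,0,0,-1,0,0,-0.01,0,0,0,-1,0,0,-0.016,0,0,0,-1,0,0,-0.022,0,0,0,-1,0,0,-0.028,0,0,0,-1,0,0,-0.034,0,0,0,-1]'

```text
time: 8.4
tool_pos: [0.5497, 0.0114, 0.1859]
tcp_rot: [2.338, 2.098, 0.001]
wrist_force: [1.8, 0.0, 1.0]
width: 0.001
grip_force: 0.7
```

Emit:
jog_arm --deltas '[0,0,-0.01,0,0,0,-1,0,0,-0.02,0,0,0,-1,0,0,-0.04,0,0,0,-1,0,0,-0.08,0,0,0,-1,0,0,-0.11,0,0,0,-1,0,0,-0.11,0,0,0,-1,0,0,-0.11,0,0,0,-1]'

```text
time: 9.1
tool_pos: [0.5496, 0.0115, 0.2964]
tcp_rot: [2.337, 2.098, 0.002]
wrist_force: [-0.8, -0.7, -0.0]
width: -0.004
grip_force: 0.0
```

Run:
```python
from h import *
s=read_camera('scene')['color'][120:300,80:350];t=read_camera('top')['color'][100:280,180:450]
cv2.imwrite('pics/f.png',np.hstack([cv2.resize(s,(400,300)),cv2.resize(t,(400,300))]))
```

```text
(no output)
```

View pics/f.png

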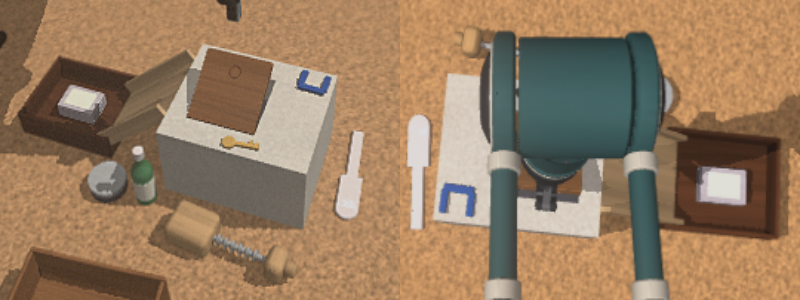

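The lid is ajar, with its free edge raised around (230,60). The tin is flat in the tray at (82,103), the bystanders haven't moved, and the gripper is clear.

```bash
python3 -c "
from h import *
print(finish_job())"
```

```text
the job is handed in; nothing more can be done
None
```

The tin was pushed down the chute and lies in the tray, the lid was then released and stands ajar, the other things look unmoved in the last pictures, and the job was handed in after about 9 s of robot time.

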